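# Washed things into their drip dishes

## Robot

A 6-joint arm with a two-finger parallel gripper is mounted at the origin on the work surface. World frame = base frame: x ahead of the robot, y to its left, z up, the work surface at z = 0. Lengths are in m, angles in rad, forces in N, time in s.
With the tool pointing down it reaches from about 0.35 to 0.725 m from the base axis. Payload 6 kg.
Tool frame: the origin (TCP) lies at the very end of the fingers, on their centre line; the grasp point (between the pads) lies 19 mm behind it; z points along the fingers, y is the line along which they close (so a half turn about z gives the same grasp; the last joint's range is limited). The gripper opens to 85 mm and grips with 20 to 120 N. Pads are 22 mm wide; open, the fingers measure 114 mm over their backs; the gripper's body (76 mm by 85 mm) begins 54 mm behind the grasp point. The pads swing forward as they close: fully open they stand 13 mm farther back than shut.
Start: joints at [-0.97, 0.04, 0.085, 0, -1.615, -0.334], TCP at [0.158, -0.579, 0.231] pointing down, gripper open.
Joint ranges: [-2.56, 2.56], [-1.29, 2.01], [-1.08, 1.49], [-3.29, 1.98], [-2.81, -0.18], [-2.99, 2.99]. Speed limits (rad/s): [2.57, 2.57, 3.01, 3.14, 3.14, 3.14].

## Interface

Orientations are given as a rotation vector (axis times angle).
In Python, from bench import * gives the robot as it stands. The module is installed in compiled form; this text tells all that it offers.
- The arm moves only by the shell command python3 -m inch 'ROWS' [OPENING]. ROWS is JSON, a list of rows, each an object of numbers: "tx", "ty", "tz": the shift along the tool's x, y, z in mm; "ax", "ay", "az": the turn, a rotation vector about the tool's x, y, z in rad. In form: [{"tx": .., "ty": .., "tz": .., "ax": .., "ay": .., "az": ..}, ...]. A call has exactly 10 rows; each row shifts and turns the commanded pose from where the row before left it, along the tool's axes as they then stand; what a row does not reach is not made up. A row lasts 1/8 s, in which the tool goes at most 62.5 mm and 10.7 degrees, less where a joint would pass 70% of its speed; a pose out of reach is approached as far as the arm can. A call is refused whole if a number of a shift passes 62.5 or a number of a turn 0.188, either way. A call with a gripper value outside its range is refused whole. OPENING is the gripper's target within -1 to 1 (fully open at 1, half-way at 0, shut at -1), set as the call begins (- or left out, the last holds). The fingers move at their own pace and stop on an object; the grip force is fixed at half the most. Time passes only in rows, so rows that do not move let the fingers close, or fill a call up. It gives the time, the measured TCP pose, the force and the opening at its end, in the units of the state.
- read_state(): the state, without advancing time (a new reading comes with each control period).
- snapshot(name): name is "scene" or "top" or "wrist"; returns the picture (480x640x3 uint8, red, green, blue); there is no depth.
- camera_params(name): a dict with "fov_y" (degrees; the focal length in pixels is half the picture's height over the tangent of half this angle, whatever the lens; pixels are square), "cx", "cy" (the principal point, pixels), "k1" (the pictures are not rectified: a ray, as slopes to the right and down, at radius r is drawn at 1 + k1 r^2 times it, then the intrinsics apply), "view" (4x4, takes a point from world to camera coordinates); the wrist camera has in their place "T_tool_cam" (4x4, takes a point from camera to tool coordinates, whose origin is the TCP and whose axes are the flange's). Camera axes: x right, y up, looking along -z (the intrinsics and any distortion apply to the point x, -y, -z); pixel columns grow to the right and rows downward; lengths in m; the calibration is good to about 2 mm. A picture is of the moment at which its call begins: read the wrist's pose just before it. camera_params takes no time and is no camera call.
- sign_off(): hands the job in, once; it reports no verdict.
The state is a dict: "time": time; "qpos": joint angles; "joint_velocities": joint speeds; "joint_efforts": joint torques, N m; "position": TCP position; "orientation": TCP orientation; "wrist_force": force on the tool from outside, world axes, zero at the start; "ft_torque": the same for the moment, N m; "opening": finger opening in m.
Only numpy, scipy, OpenCV 4.12 (cv2) and the standard library are available. Lean on these libraries where they do the work, as an engineer would, in place of code of your own. Each camera call takes 0.05 s, during which the arm holds its last target. There are 200 camera calls.

## Task

Put each washed thing to drain in the empty drip dish of its own shape: the pot lid in the large round dish, the upturned cup (still upturned) in the small round one, the square jar in the square one and the scrubbing brush, bristles down, in the oblong one. Each must lie flat on the floor of its dish, inside the rim, and be let go. Do not tip the jar over, and leave the peg drawer as it stands.

Things in the scene. Friction and masses are not known exactly. Their poses are not given: they have to be found in the camera images.
- pot_lid: round aluminium pot lid, 116 mm across, lying flat, low dome 16 mm high in the middle with a round black knob (28 mm across, from 23 to 44 mm height, on a 16 mm stem) to lift it by. Origin: centre of its underside; z up. About 140 g.
- cup: blue plastic cup standing upturned: round, 80 mm tall, its mouth (below) 72 mm across at the foot, narrowing to 52 mm across at the top; 58 mm across at 52 mm height. Origin: centre of its underside (the mouth); z up towards the closed end. About 60 g; to stay upturned.
- jar: square glass jar, 52 x 52 mm, straight sides to 68 mm height, above them a round aluminium screw lid 46 mm across; 85 mm tall in all. Origin: centre of its underside; z up, x and y square to its sides. About 220 g.
- brush: red scrubbing brush lying bristles down: 100 mm long (its x) by 44 mm wide (its y), 42 mm tall in all; the hard back is the top 20 mm (height 22 to 42), the bristle block below is 36 mm wide. Both ends alike. Origin: centre of its underside (bristle tips); z up. About 110 g.
- dish_large_round: large round drip dish, 144 mm outside, 136 mm inside, white plastic, fixed to the bench; 3 mm floor, 4 mm wall, rim 8 mm above the bench (5 mm above the dish floor). Origin: centre of its underside, on the bench; z up. Belongs to the pot lid.
- dish_small_round: small round drip dish, 98 mm outside, 90 mm inside, white plastic, fixed to the bench; 3 mm floor, 4 mm wall, rim 8 mm above the bench (5 mm above the dish floor). Origin: centre of its underside, on the bench; z up. Belongs to the cup.
- dish_square: square drip dish, 76 mm outside, 68 mm inside, white plastic, fixed to the bench; 3 mm floor, 4 mm wall, rim 8 mm above the bench (5 mm above the dish floor). Origin: centre of its underside, on the bench; z up. x and y are square to its sides. Belongs to the jar.
- dish_oblong: oblong drip dish, 128 x 72 mm outside, 120 x 64 mm inside, white plastic, fixed to the bench; 3 mm floor, 4 mm wall, rim 8 mm above the bench (5 mm above the dish floor). Origin: centre of its underside, on the bench; z up. x runs along its length. Belongs to the brush.
- peg_box_drawer0_handle (a point): middle of the white bar handle, on the robot side, of the pull-out drawer of a low clear plastic peg box (200 mm deep, 160 mm wide, 75 mm tall) at the far middle of the bench; the drawer sticks out part way towards the robot with clothes pegs in it, and slides easily. To be left alone.
Mind the look-alikes: they are no part of the job. Several things look just like the jar: the one meant starts farthest to the robot's left. Leave any purple look-alike of the dish_small_round alone.

How it is judged:
At the end, for the whole second after the job is handed in: Lid and cup within 12 mm of the centres of the large and small round dishes, jar and brush within 15 mm of those of the square and oblong dishes, brush within 0.25 rad of its dish's length; each flat on the dish floor (underside below 5.5 mm, tilt below 0.03 rad), at rest, released (horizontal distance between pot_lid and dish_large_round below 0.012 m and z of pot_lid in the frame of dish_large_round between 0 and 0.0055 m and angle between each of pot_lid, cup, jar, brush's own z axis and vertical below 0.03 rad and linear speed of each of pot_lid, cup, jar, brush below 0.02 m/s and angular speed of each of pot_lid, cup, jar, brush below 0.2 rad/s and contact force between each of pot_lid, cup, jar, brush and the fingers below 0.1 N and horizontal distance between cup and dish_small_round below 0.012 m and z of cup in the frame of dish_small_round between 0 and 0.0055 m and horizontal distance between jar and dish_square below 0.015 m and z of jar in the frame of dish_square between 0 and 0.0055 m and horizontal distance between brush and dish_oblong below 0.015 m and z of brush in the frame of dish_oblong between 0 and 0.0055 m and angle between the x axis of brush and the x axis of dish_oblong, either way round below 0.25 rad); the robot touches nothing.
It fails at once if the jar is tipped (more than 0.6 rad) (angle between jar's own z axis and vertical above 0.6 rad).
It fails at once if the peg drawer is pushed or pulled more than 20 mm (distance of peg_box_drawer0_handle from where it was at the start of the episode above 0.02 m).
It also fails if it takes over 128 s, if anything falls off the work surface, if the arm or the gripper's body presses on something with over 40 N, if the wrist force passes 120 N, or if a joint passes its speed limit or range.

## Working session

There is one attempt and no reset: what is moved stays moved. The work goes in short steps, Python scripts to look and compute and a shell command to move; the robot and the scene stay as the last step left them, time stands still between calls to the robot, and variables do not carry over. Pictures are saved under pics/ and viewed, on a budget of 14 in all, crops included, one or two more only if the job needs it, and the job is handed in when it is done.

```bash
mkdir -p pics; cat > h.py <<'E'
from bench import *
import numpy as np, cv2
from scipy.spatial.transform import Rotation as R
def snap(n,f):
    im=snapshot(n); cv2.imwrite('pics/'+f+'.png',im[:,:,::-1]); return im
def K(p): 
    f=240/np.tan(np.radians(p['fov_y'])/2); return f
def cam2world(n,st=None):
    p=camera_params(n)
    if n=='wrist':
        st=st or read_state(); T=np.eye(4); T[:3,:3]=R.from_rotvec(st['orientation']).as_matrix(); T[:3,3]=st['position']
        return p,T@np.array(p['T_tool_cam'])
    return p,np.linalg.inv(np.array(p['view']))
def pix2w(n,uv,z,st=None):
    p,T=cam2world(n,st); f=K(p); out=[]
    for u,v in uv:
        d=np.array([(u-p['cx'])/f,(v-p['cy'])/f]); s=d.copy()
        for _ in range(20): s=d/(1+p['k1']*(s@s))
        r=T[:3,:3]@np.array([s[0],-s[1],-1]); o=T[:3,3]
        out.append(o+r*(z-o[2])/r[2])
    return np.array(out)
def w2pix(n,P,st=None):
    p,T=cam2world(n,st); f=K(p); c=(np.linalg.inv(T)@np.c_[P,np.ones(len(P))].T)[:3].T
    s=np.c_[c[:,0],-c[:,1]]/-c[:,2:]; s=s*(1+p['k1']*(s**2).sum(1,keepdims=True)); return s*f+[p['cx'],p['cy']]
E
python3 - <<'E'
from h import *
print(read_state())
for n in('top','scene','wrist'):print(n,camera_params(n))
snap('top','top0');snap('scene','scene0')
E
```

```text
{'time': 0.0, 'qpos': array([-9.70308685e-01,  4.08708145e-02,  8.38081425e-02, -4.76384048e-04,
       -1.61547762e+00, -3.33709744e-01]), 'joint_velocities': array([ 4.88011463e-04,  1.06149122e-03,  7.81334012e-05, -2.08667471e-04,
        7.22021868e-04,  6.80150164e-04]), 'joint_efforts': array([ 1.09832044e-04, -3.68196881e+01,  3.47419238e+01,  6.93220273e+00,
       -5.30557314e-03,  4.34759284e-05]), 'position': array([ 0.15818363, -0.57844246,  0.23024146]), 'orientation': array([ 4.17796560e-01, -3.11332276e+00, -2.78228036e-03]), 'wrist_force': array([0.42385111, 0.56090467, 0.04776962]), 'ft_torque': array([ 0.00544366, -0.00768233, -0.01117766]), 'opening': 0.08562080258658644}
top {'fov_y': 54.23692896159836, 'cx': 322.8520273661543, 'cy': 246.6033960610141, 'k1': -0.10466268358830198, 'view': array([[-0.00487376, -0.99997427, -0.00526356,  0.00515336],
       [ 0.98719211, -0.00565068,  0.15943587, -0.56167086],
       [-0.15946151, -0.0044191 ,  0.98719425, -1.03188321],
       [ 0.        ,  0.        ,  0.        ,  1.        ]])}
scene {'fov_y': 56.852189934135765, 'cx': 319.8537618456682, 'cy': 236.85519679158264, 'k1': 0.023612134415685004, 'view': array([[ 0.34835557,  0.93720018,  0.01744214, -0.19068417],
       [-0.67955316,  0.23968445,  0.69336777,  0.3558013 ],
       [ 0.64564379, -0.25339139,  0.72037276, -1.4280617 ],
       [ 0.        ,  0.        ,  0.        ,  1.        ]])}
wrist {'fov_y': 59.24166548548553, 'cx': 323.43030177800637, 'cy': 243.53297754337103, 'k1': -0.046217972579818994, 'T_tool_cam': array([[ 3.71046836e-04,  9.48101696e-01,  3.17967036e-01,
         8.21329976e-02],
       [ 9.99999572e-01, -6.21294934e-04,  6.85618566e-04,
         5.34499575e-06],
       [ 8.47587434e-04,  3.17966645e-01, -9.48101521e-01,
        -1.42817576e-01],
       [ 0.00000000e+00,  0.00000000e+00,  0.00000000e+00,
         1.00000000e+00]])}
```

View pics/top0.png

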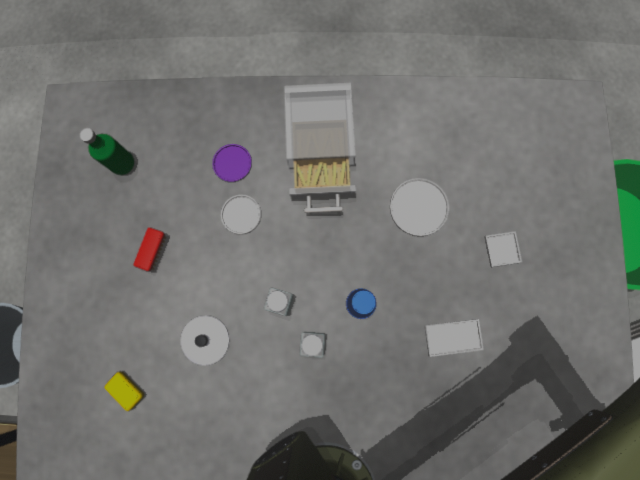

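View pics/scene0.png

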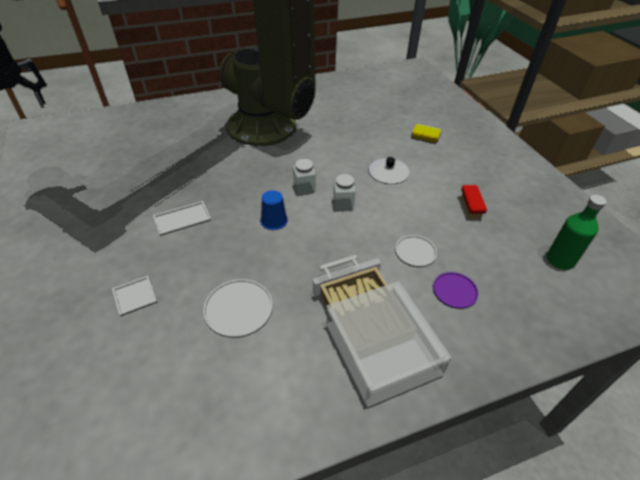

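Top view: the jar look-alikes are at (278,301) and (313,344). Image left is +y, so (278,301) fits as the one farthest left. Lid (205,341), cup (361,303), brush red (149,249). Dishes: large round (419,208), small white round (240,214) with a purple look-alike at (232,163), square (504,249), oblong (454,338). I'll segment these and confirm the jars in a crop.

```bash
python3 - <<'E'
from h import *
im=cv2.imread('pics/top0.png')
hsv=cv2.cvtColor(im,cv2.COLOR_BGR2HSV)
white=((hsv[...,2]>140)&(hsv[...,1]<40)).astype(np.uint8)
blue=((hsv[...,0]>100)&(hsv[...,0]<125)&(hsv[...,1]>120)).astype(np.uint8)
red=(((hsv[...,0]<8)|(hsv[...,0]>172))&(hsv[...,1]>150)).astype(np.uint8)
def blob(m,u,v,z,name,close=3):
    m=cv2.morphologyEx(m,cv2.MORPH_CLOSE,np.ones((close,close)))
    cs,_=cv2.findContours(m,cv2.RETR_EXTERNAL,cv2.CHAIN_APPROX_NONE)
    c=max([c for c in cs if cv2.pointPolygonTest(c,(u,v),True)>-12],key=cv2.contourArea)
    w=pix2w('top',c[:,0,:].astype(float),z)
    r=cv2.minAreaRect((w[:,:2]*1000).astype(np.float32)); 
    h=cv2.convexHull((w[:,:2]*1000).astype(np.float32)); M=cv2.moments(h)
    print(name,'rect',np.round(r[0],1),np.round(r[1],1),round(r[2],1),'centroid',round(M['m10']/M['m00'],1),round(M['m01']/M['m00'],1),'ext',np.ptp(w,0)[:2].round(3),'reach',round(np.hypot(*r[0])))
blob(white,419,208,.008,'large');blob(white,240,214,.008,'small');blob(white,504,249,.008,'square');blob(white,454,338,.008,'oblong')
blob(white,205,341,.004,'lid',9);blob(white,277,300,.085,'jarA');blob(white,313,345,.085,'jarB')
blob(blue,361,303,.04,'cup');blob(red,149,249,.042,'brush')
print('cup top',pix2w('top',[(362,302)],.08),'knob',pix2w('top',[(202,341)],.044), 'handle',pix2w('top',[(323,211)],.04))
cv2.imwrite('pics/jar.png',cv2.resize(im[260:380,240:400],None,fx=4,fy=4,interpolation=cv2.INTER_CUBIC))
E
```

```text
large rect [ 665.5 -231.4] [140.6 141.4] 74.8 centroid 665.7 -231.6 ext [0.142 0.142] reach 705
small rect [649.  203.4] [95.1 94.2] 89.4 centroid 649.6 202.4 ext [0.094 0.095] reach 680
square rect [ 560.7 -433.2] [76.  75.7] 8.1 centroid 560.6 -433.0 ext [0.083 0.083] reach 708
oblong rect [ 351.7 -302.8] [ 71.8 127.7] 6.0 centroid 351.6 -302.8 ext [0.084 0.131] reach 464
lid rect [348.7 281.9] [114.1 111.9] 46.2 centroid 348.6 281.9 ext [0.116 0.114] reach 448
jarA rect [436.5 103.4] [42.5 47.4] 73.4 centroid 437.3 105.5 ext [0.048 0.046] reach 449
jarB rect [341.3  28.3] [43.6 43.3] 84.7 centroid 341.8 29.6 ext [0.045 0.043] reach 342
cup rect [436.1 -87. ] [65.8 55.2] 36.4 centroid 433.8 -86.4 ext [0.066 0.061] reach 445
brush rect [559.4 411. ] [43.1 96.5] 71.0 centroid 559.6 411.0 ext [0.1   0.067] reach 694
cup top [[ 0.43296499 -0.08290866  0.08      ]] knob [[0.3477071  0.27587913 0.044     ]] handle [[0.64687005 0.00144403 0.04      ]]
```

View pics/jar.png

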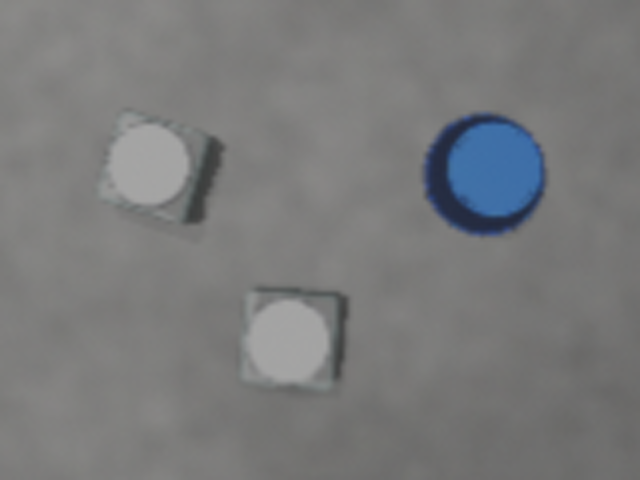

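The crop shows jar A at (150,165), i.e. top px (277.5,301), y≈+0.105. Jar B is at (288,341) in the crop, y≈+0.029. Jar A is farther left, so it is the one meant, with its edges turned about 16°. I'll start with the cup.

```bash
cat >> h.py <<'E'
def plan(x,y,z,phi,st=None,quiet=False):
    """phi = tool-x heading in deg (mod 180). Turn first, then shift in new frame (mm)."""
    st=st or read_state(); Rc=R.from_rotvec(st['orientation']); M=Rc.as_matrix()
    cur=np.degrees(np.arctan2(M[1,0],M[0,0]))
    d=(phi-cur+90)%180-90
    for dd in (d,d-180*np.sign(d)):
        a=np.radians(cur+dd); Rt=np.array([[np.cos(a),np.sin(a),0],[np.sin(a),-np.cos(a),0],[0,0,-1]])
        rv=(Rc.inv()*R.from_matrix(Rt)).as_rotvec(); t=Rt.T@(np.array([x,y,z])-st['position'])*1000
        print('phi',round(cur,1),'->',round(cur+dd,1),'turn',rv.round(3),'shift',t.round(1))
        if quiet: break
    print('t',st['time'],'pos',st['position'].round(4),'q',np.round(st['qpos'],2),'open',round(st['opening'],4),'F',np.round(st['wrist_force'],1))
E
python3 - <<'E'
from h import *
plan(.434,-.085,.2,-164.7)
E
```

```text
phi -164.7 -> -164.7 turn [ 0.002 -0.    -0.   ] shift [-396.3  403.2   30.4]
phi -164.7 -> -344.7 turn [-0.000e+00 -2.000e-03  3.141e+00] shift [ 396.3 -403.2   30.4]
t 0.1 pos [ 0.1582 -0.5785  0.2304] q [-0.97  0.04  0.08 -0.   -1.62 -0.33] open 0.0854 F [0.6 0.8 0.3]
```

```bash
python3 -m inch '[{"tx":-20,"ty":20,"tz":3},{"tx":-42,"ty":43,"tz":3},{"tx":-42,"ty":43,"tz":3},{"tx":-42,"ty":43,"tz":3},{"tx":-42,"ty":43,"tz":3},{"tx":-42,"ty":43,"tz":3},{"tx":-42,"ty":43,"tz":3},{"tx":-42,"ty":43,"tz":3},{"tx":-42,"ty":43,"tz":3},{"tx":-40,"ty":39,"tz":3}]' 1
python3 - <<'E'
from h import *
plan(.434,-.085,.2,-164.7)
im=snap('wrist','w1')
E
```

```text
phi -164.7 -> -164.7 turn [ 0.002 -0.    -0.   ] shift [-396.3  403.2   30.4]
phi -164.7 -> -344.7 turn [-0.000e+00 -2.000e-03  3.141e+00] shift [ 396.3 -403.2   30.4]
t 0.1 pos [ 0.1582 -0.5785  0.2304] q [-0.97  0.04  0.08 -0.   -1.62 -0.33] open 0.0854 F [0.6 0.8 0.3]invalid input
```

View pics/w1.png

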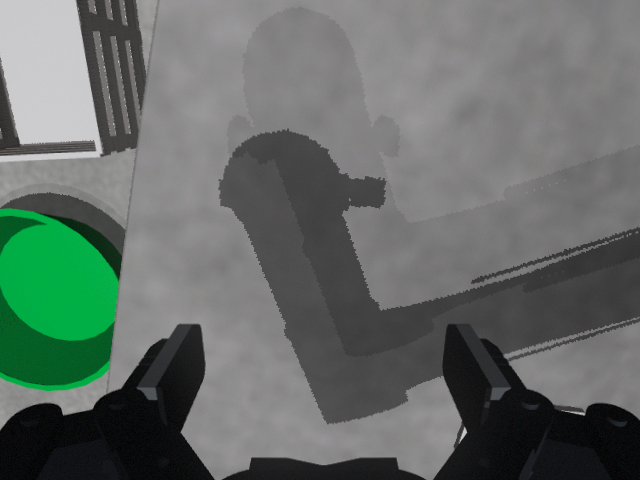

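The call was refused, so nothing moved; the picture shows only bare bench under the fingers at the start pose. I'll give all six keys.

```bash
python3 -m inch '[{"tx":-20,"ty":20,"tz":3,"ax":0,"ay":0,"az":0},{"tx":-42,"ty":43,"tz":3,"ax":0,"ay":0,"az":0},{"tx":-42,"ty":43,"tz":3,"ax":0,"ay":0,"az":0},{"tx":-42,"ty":43,"tz":3,"ax":0,"ay":0,"az":0},{"tx":-42,"ty":43,"tz":3,"ax":0,"ay":0,"az":0},{"tx":-42,"ty":43,"tz":3,"ax":0,"ay":0,"az":0},{"tx":-42,"ty":43,"tz":3,"ax":0,"ay":0,"az":0},{"tx":-42,"ty":43,"tz":3,"ax":0,"ay":0,"az":0},{"tx":-42,"ty":43,"tz":3,"ax":0,"ay":0,"az":0},{"tx":-40,"ty":39,"tz":3,"ax":0,"ay":0,"az":0}]' 1
python3 - <<'E'
from h import *
plan(.434,-.085,.2,-164.7)
im=snap('wrist','w2')
E
```

```text
time: 1.4
position: [0.4345, -0.0835, 0.2013]
orientation: [-0.419, 3.113, 0.0]
wrist_force: [1.5, -1.0, 0.0]
opening: 0.0857
phi -164.7 -> -164.7 turn [0.    0.001 0.001] shift [ 0.9 -1.4  1.3]
phi -164.7 -> 15.3 turn [-1.000e-03  0.000e+00 -3.141e+00] shift [-0.9  1.4  1.3]
t 1.4 pos [ 0.4345 -0.0835  0.2013] q [ 0.27 -0.4  -0.35 -0.   -1.62 -1.57] open 0.0857 F [ 1.5 -1.   0. ]
```

View pics/w2.png

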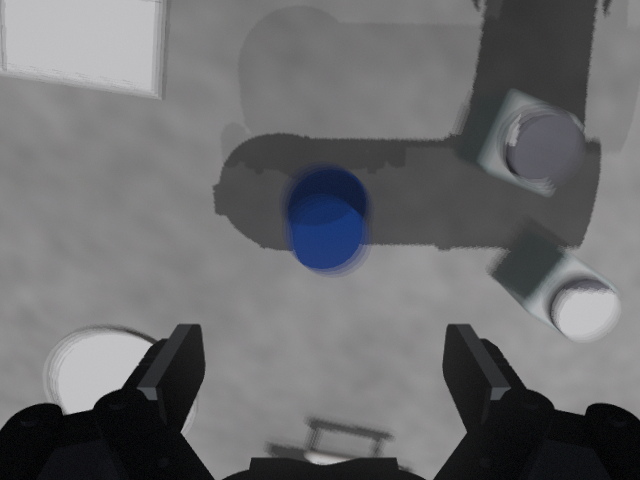

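The wrist view shows the cup with its top face centred near (328,233) and its foot near (327,203). Both jars are at the right.

```bash
python3 - <<'E'
from h import *
im=cv2.imread('pics/w2.png');hsv=cv2.cvtColor(im,cv2.COLOR_BGR2HSV)
st=read_state()
print(pix2w('wrist',[(328,233)],.08,st),pix2w('wrist',[(327,203)],0,st))
print(pix2w('wrist',[(585,309),(545,146)],.085,st))
print(w2pix('wrist',np.array([[.434,-.085,.08],[.434,-.085,0]]),st), pix2w('top',[(363.7,302)],.08),pix2w('top',[(361,303.7)],0))
m=((hsv[...,0]>100)&(hsv[...,0]<130)&(hsv[...,1]>120)).astype(np.uint8)
c=max(cv2.findContours(m,0,1)[0],key=cv2.contourArea); print(cv2.boundingRect(c))
E
```

```text
[[ 0.43425073 -0.07685839  0.08      ]] [[ 0.43285965 -0.0771594   0.        ]]
[[0.43805617 0.1094667  0.085     ]
 [0.34436204 0.03456477 0.085     ]]
[[316.02683979 229.43813843]
 [317.52121886 201.82361275]] [[ 0.43293816 -0.08662674  0.08      ]] [[ 0.43233956 -0.08673836  0.        ]]
(287, 169, 79, 100)
```

Wrist and top disagree by 5–9 mm in y, and the wrist picture was blurred by motion. I'll retake it standing still and measure by segmentation.

```bash
python3 - <<'E'
from h import *
st=read_state()
im=snap('wrist','w3');print(st['position'],read_state()['position'])
hsv=cv2.cvtColor(im,cv2.COLOR_RGB2HSV)
m=((hsv[...,0]>100)&(hsv[...,0]<130)&(hsv[...,1]>120)).astype(np.uint8)
c=max(cv2.findContours(m,0,1)[0],key=cv2.contourArea); x,y,w,h=cv2.boundingRect(c); print(x,y,w,h)
mt=m*(hsv[...,2]>90); 
for n,mm in (('all',m),('top',mt)): print(n,int(mm.sum()),np.argwhere(mm).mean(0)[::-1])
# lid ring of cup: synthetic silhouette fit
from scipy.optimize import least_squares
a=np.linspace(0,2*np.pi,60)
def sil(q):
    P=np.vstack([np.c_[q[0]+r*np.cos(a),q[1]+r*np.sin(a),0*a+z] for r,z in((.036,0),(.026,.08))]); return w2pix('wrist',P,st)
def res(q):
    s=sil(q); return [s[:,0].min()-x,s[:,0].max()-x-w,s[:,1].min()-y,s[:,1].max()-y-h]
r=least_squares(res,[.433,-.08],x_scale=.001,diff_step=1e-3); print(r.x,r.fun)
E
```

```text
[ 0.43632621 -0.07942767  0.19977006] [ 0.43498467 -0.08178561  0.19989125]
274 158 87 107
all 8492 [306.56500236 239.88942534]
top 4594 [315.60013061 226.71419242]
[ 0.4333701  -0.08518911] [ 0.09392834 -0.09396633 -0.85833188  0.76940624]
```

Settled, the silhouette fit gives the cup at (0.4334,-0.0852), and the top view gives (0.4327,-0.0867). They agree.

```bash
python3 - <<'E'
from h import *
plan(.433,-.086,.033,-164.7)
E
```

```text
phi -164.4 -> -164.7 turn [ 0.001 -0.002  0.005] shift [  3.   -3.5 166.9]
phi -164.4 -> 15.3 turn [ 3.000e-03  2.000e-03 -3.137e+00] shift [ -3.    3.5 166.9]
t 1.5 pos [ 0.435  -0.0818  0.1999] q [ 0.27 -0.39 -0.35 -0.   -1.62 -1.57] open 0.0856 F [-0.5  0.  -0.5]
```

```bash
python3 -m inch '[{"tx":1,"ty":-0.7,"tz":15,"ax":0,"ay":0,"az":0},{"tx":0,"ty":0,"tz":30,"ax":0,"ay":0,"az":0},{"tx":0,"ty":0,"tz":30,"ax":0,"ay":0,"az":0},{"tx":0,"ty":0,"tz":30,"ax":0,"ay":0,"az":0},{"tx":0,"ty":0,"tz":30,"ax":0,"ay":0,"az":0},{"tx":0,"ty":0,"tz":20,"ax":0,"ay":0,"az":0},{"tx":0,"ty":0,"tz":12,"ax":0,"ay":0,"az":0},{"tx":0,"ty":0,"tz":0,"ax":0,"ay":0,"az":0},{"tx":0,"ty":0,"tz":0,"ax":0,"ay":0,"az":0},{"tx":0,"ty":0,"tz":0,"ax":0,"ay":0,"az":0}]' 1
python3 -m inch '[{"tx":0,"ty":0,"tz":0,"ax":0,"ay":0,"az":0},{"tx":0,"ty":0,"tz":0,"ax":0,"ay":0,"az":0},{"tx":0,"ty":0,"tz":0,"ax":0,"ay":0,"az":0},{"tx":0,"ty":0,"tz":0,"ax":0,"ay":0,"az":0},{"tx":0,"ty":0,"tz":0,"ax":0,"ay":0,"az":0},{"tx":0,"ty":0,"tz":0,"ax":0,"ay":0,"az":0},{"tx":0,"ty":0,"tz":0,"ax":0,"ay":0,"az":0},{"tx":0,"ty":0,"tz":0,"ax":0,"ay":0,"az":0},{"tx":0,"ty":0,"tz":0,"ax":0,"ay":0,"az":0},{"tx":0,"ty":0,"tz":0,"ax":0,"ay":0,"az":0}]' -1
python3 -c "
from h import *
plan(.433,-.086,.2,-164.7)"
```

```text
time: 2.75
position: [0.4337, -0.0865, 0.0352]
orientation: [-0.418, 3.112, 0.0]
wrist_force: [0.6, -0.3, -0.0]
opening: 0.0857
time: 4.0
position: [0.434, -0.0865, 0.0355]
orientation: [-0.418, 3.112, -0.001]
wrist_force: [-0.8, 0.1, 6.2]
opening: 0.0568
phi -164.7 -> -164.7 turn [-0.001  0.002  0.   ] shift [   0.8    0.8 -164.5]
phi -164.7 -> 15.3 turn [-3.000e-03 -1.000e-03 -3.141e+00] shift [  -0.8   -0.8 -164.5]
t 4.0 pos [ 0.434  -0.0865  0.0355] q [ 0.26 -0.35 -0.62  0.   -1.3  -1.57] open 0.0568 F [-0.8  0.1  6.2]
```

```bash
python3 -m inch '[{"tx":0,"ty":0,"tz":-15,"ax":0,"ay":0,"az":0},{"tx":0,"ty":0,"tz":-35,"ax":0,"ay":0,"az":0},{"tx":0,"ty":0,"tz":-40,"ax":0,"ay":0,"az":0},{"tx":-14,"ty":12,"tz":-40,"ax":0,"ay":0,"az":0},{"tx":-40,"ty":31,"tz":0,"ax":0,"ay":0,"az":0},{"tx":-45,"ty":35,"tz":0,"ax":0,"ay":0,"az":0},{"tx":-45,"ty":35,"tz":0,"ax":0,"ay":0,"az":0},{"tx":-45,"ty":35,"tz":0,"ax":0,"ay":0,"az":0},{"tx":-45,"ty":35,"tz":0,"ax":0,"ay":0,"az":0},{"tx":-35,"ty":27,"tz":0,"ax":0,"ay":0,"az":0}]'
python3 -m inch '[{"tx":-15,"ty":12,"tz":10,"ax":0,"ay":0,"az":0},{"tx":0,"ty":0,"tz":20,"ax":0,"ay":0,"az":0},{"tx":0,"ty":0,"tz":20,"ax":0,"ay":0,"az":0},{"tx":0,"ty":0,"tz":20,"ax":0,"ay":0,"az":0},{"tx":0,"ty":0,"tz":0,"ax":0,"ay":0,"az":0},{"tx":0,"ty":0,"tz":0,"ax":0,"ay":0,"az":0},{"tx":0,"ty":0,"tz":0,"ax":0,"ay":0,"az":0},{"tx":0,"ty":0,"tz":0,"ax":0,"ay":0,"az":0},{"tx":0,"ty":0,"tz":0,"ax":0,"ay":0,"az":0},{"tx":0,"ty":0,"tz":0,"ax":0,"ay":0,"az":0}]'
python3 -c "
from h import *
plan(.6495,.203,.0395,-164.7)
snap('wrist','w4')"
```

```text
time: 5.25
position: [0.638, 0.1888, 0.1641]
orientation: [0.419, -3.113, 0.0]
wrist_force: [0.3, 0.1, 0.4]
opening: 0.0568
time: 6.5
position: [0.6486, 0.2025, 0.0944]
orientation: [-0.418, 3.114, 0.0]
wrist_force: [-1.0, -0.8, -1.1]
opening: 0.0569
phi -164.7 -> -164.7 turn [ 0.  0. -0.] shift [-1.   0.2 54.9]
phi -164.7 -> -344.7 turn [ 0.    -0.     3.141] shift [ 1.  -0.2 54.9]
t 6.5 pos [0.6486 0.2025 0.0944] q [ 0.6   0.27  0.09 -0.   -1.39 -1.9 ] open 0.0569 F [-1.  -0.8 -1.1]
```

View pics/w4.png

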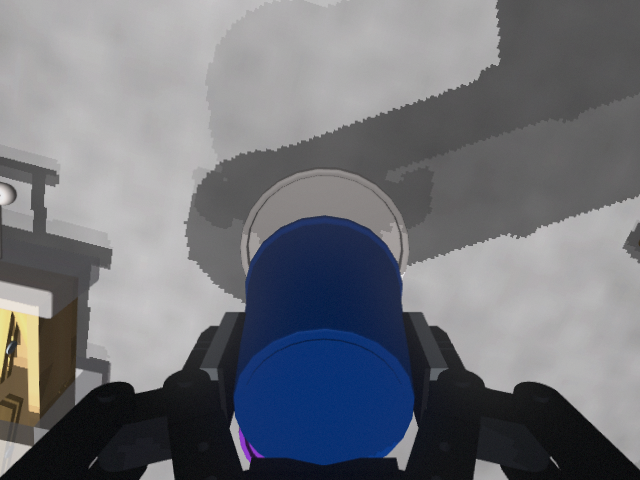

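The held cup hangs over the white small dish, whose rim spans x 241–408 with its top at y 169. The purple dish peeks out at (248,445), under the gripper. I'll compare this with the predicted rim.

```bash
python3 -c "
from h import *
a=np.linspace(0,6.28,200); s=w2pix('wrist',np.c_[.6495+.049*np.cos(a),.203+.049*np.sin(a),0*a+.008]);print(s.min(0),s.max(0))
s=w2pix('wrist',np.c_[.6486+.036*np.cos(a),.2025+.036*np.sin(a),0*a+.059]);print(s.min(0),s.max(0))
"
```

```text
[239.2424542  168.74616955] [409.02561329 328.74986335]
[245.78828733 213.92100703] [401.59007406 356.38732164]
```

```bash
python3 -m inch '[{"tx":-1,"ty":0,"tz":15,"ax":0,"ay":0,"az":0},{"tx":0,"ty":0,"tz":15,"ax":0,"ay":0,"az":0},{"tx":0,"ty":0,"tz":10,"ax":0,"ay":0,"az":0},{"tx":0,"ty":0,"tz":7,"ax":0,"ay":0,"az":0},{"tx":0,"ty":0,"tz":4,"ax":0,"ay":0,"az":0},{"tx":0,"ty":0,"tz":2,"ax":0,"ay":0,"az":0},{"tx":0,"ty":0,"tz":2,"ax":0,"ay":0,"az":0},{"tx":0,"ty":0,"tz":0,"ax":0,"ay":0,"az":0},{"tx":0,"ty":0,"tz":0,"ax":0,"ay":0,"az":0},{"tx":0,"ty":0,"tz":0,"ax":0,"ay":0,"az":0}]'
python3 -m inch '[{"tx":0,"ty":0,"tz":0,"ax":0,"ay":0,"az":0},{"tx":0,"ty":0,"tz":0,"ax":0,"ay":0,"az":0},{"tx":0,"ty":0,"tz":0,"ax":0,"ay":0,"az":0},{"tx":0,"ty":0,"tz":0,"ax":0,"ay":0,"az":0},{"tx":0,"ty":0,"tz":0,"ax":0,"ay":0,"az":0},{"tx":0,"ty":0,"tz":-10,"ax":0,"ay":0,"az":0},{"tx":0,"ty":0,"tz":-30,"ax":0,"ay":0,"az":0},{"tx":0,"ty":0,"tz":-40,"ax":0,"ay":0,"az":0},{"tx":0,"ty":0,"tz":-40,"ax":0,"ay":0,"az":0},{"tx":0,"ty":0,"tz":-40,"ax":0,"ay":0,"az":0}]' 1
python3 -c "
from h import *
plan(.3487,.2800,.2,-164.7)"
```

```text
time: 7.8
position: [0.6496, 0.2028, 0.0395]
orientation: [-0.418, 3.113, 0.0]
wrist_force: [-0.1, 0.5, 0.1]
opening: 0.0569
time: 9.05
position: [0.6495, 0.2026, 0.2017]
orientation: [-0.418, 3.113, 0.0]
wrist_force: [0.6, 0.4, 0.2]
opening: 0.0854
phi -164.7 -> -164.7 turn [ 0.     0.001 -0.   ] shift [269.8 154.    1.7]
phi -164.7 -> -344.7 turn [ 2.000e-03 -0.000e+00  3.141e+00] shift [-269.8 -154.     1.7]
t 9.05 pos [0.6495 0.2026 0.2017] q [ 0.6   0.25  0.27  0.   -1.58 -1.9 ] open 0.0854 F [0.6 0.4 0.2]
```

```bash
python3 -m inch '[{"tx":20,"ty":11,"tz":0,"ax":0,"ay":0,"az":0},{"tx":45,"ty":26,"tz":0,"ax":0,"ay":0,"az":0},{"tx":45,"ty":26,"tz":0,"ax":0,"ay":0,"az":0},{"tx":45,"ty":26,"tz":0,"ax":0,"ay":0,"az":0},{"tx":45,"ty":26,"tz":0,"ax":0,"ay":0,"az":0},{"tx":45,"ty":25,"tz":0,"ax":0,"ay":0,"az":0},{"tx":25,"ty":14,"tz":0,"ax":0,"ay":0,"az":0},{"tx":0,"ty":0,"tz":0,"ax":0,"ay":0,"az":0},{"tx":0,"ty":0,"tz":0,"ax":0,"ay":0,"az":0},{"tx":0,"ty":0,"tz":0,"ax":0,"ay":0,"az":0}]' 1
python3 - <<'E'
from h import *
plan(.3487,.2819,.023,-164.7)
st=read_state();im=snap('wrist','w5'); g=cv2.cvtColor(im,cv2.COLOR_RGB2GRAY)
for q in [(.3487,.2819)]:
  print(w2pix('wrist',np.array([[*q,.044],[*q,.0],[q[0]+.058,q[1],0],[q[0],q[1]+.058,0]]),st).round(1))
E
```

```text
time: 10.3
position: [0.3491, 0.2798, 0.1993]
orientation: [0.416, -3.114, 0.0]
wrist_force: [-0.7, 0.4, -0.0]
opening: 0.0852
phi -164.8 -> -164.7 turn [-0.    -0.    -0.001] shift [-1.000e-01  2.100e+00  1.763e+02]
phi -164.8 -> -344.7 turn [-0.    0.    3.14] shift [ 1.000e-01 -2.100e+00  1.763e+02]
t 10.3 pos [0.3491 0.2798 0.1993] q [ 1.13 -0.38 -0.34  0.   -1.61 -2.44] open 0.0852 F [-0.7  0.4 -0. ]
[[326.7 220.6]
 [326.3 206.5]
 [308.7 269.1]
 [392.7 224.2]]
```

View pics/w5.png

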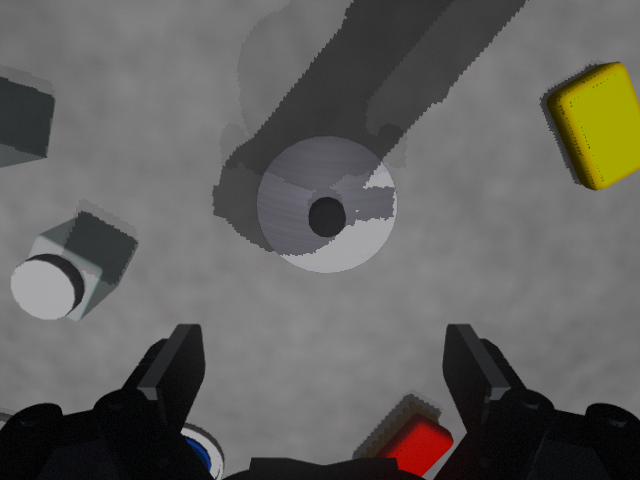

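The lid disc is centred near (327,204.5) and the knob at (327,217), about 2 px above prediction. That puts the lid 2 mm along tool x, at ≈(0.347,0.2814). Going down to grip the knob.

```bash
python3 -m inch '[{"tx":2,"ty":1,"tz":20,"ax":0,"ay":0,"az":0},{"tx":0,"ty":1,"tz":35,"ax":0,"ay":0,"az":0},{"tx":0,"ty":0,"tz":35,"ax":0,"ay":0,"az":0},{"tx":0,"ty":0,"tz":35,"ax":0,"ay":0,"az":0},{"tx":0,"ty":0,"tz":30,"ax":0,"ay":0,"az":0},{"tx":0,"ty":0,"tz":15,"ax":0,"ay":0,"az":0},{"tx":0,"ty":0,"tz":7,"ax":0,"ay":0,"az":0},{"tx":0,"ty":0,"tz":0,"ax":0,"ay":0,"az":0},{"tx":0,"ty":0,"tz":0,"ax":0,"ay":0,"az":0},{"tx":0,"ty":0,"tz":0,"ax":0,"ay":0,"az":0}]' 1
python3 -m inch '[{"tx":0,"ty":0,"tz":0,"ax":0,"ay":0,"az":0},{"tx":0,"ty":0,"tz":0,"ax":0,"ay":0,"az":0},{"tx":0,"ty":0,"tz":0,"ax":0,"ay":0,"az":0},{"tx":0,"ty":0,"tz":0,"ax":0,"ay":0,"az":0},{"tx":0,"ty":0,"tz":0,"ax":0,"ay":0,"az":0},{"tx":0,"ty":0,"tz":0,"ax":0,"ay":0,"az":0},{"tx":0,"ty":0,"tz":0,"ax":0,"ay":0,"az":0},{"tx":0,"ty":0,"tz":0,"ax":0,"ay":0,"az":0},{"tx":0,"ty":0,"tz":0,"ax":0,"ay":0,"az":0},{"tx":0,"ty":0,"tz":0,"ax":0,"ay":0,"az":0}]' -1
python3 -c "
from h import *
plan(.6656,-.2316,.15,-164.7)"
```

```text
time: 11.6
position: [0.3463, 0.282, 0.0232]
orientation: [-0.418, 3.113, 0.002]
wrist_force: [-0.1, 0.3, 0.1]
opening: 0.0852
time: 12.85
position: [0.3462, 0.2817, 0.0226]
orientation: [-0.418, 3.113, 0.001]
wrist_force: [-1.8, 0.3, 5.8]
opening: 0.0261
phi -164.7 -> -164.7 turn [ 0.  0. -0.] shift [-172.7 -579.4 -127.4]
phi -164.7 -> -344.7 turn [ 1.000e-03 -1.000e-03  3.141e+00] shift [ 172.7  579.4 -127.4]
t 12.85 pos [0.3462 0.2817 0.0226] q [ 1.14 -0.32 -0.62  0.   -1.27 -2.44] open 0.0261 F [-1.8  0.3  5.8]
```

```bash
python3 -m inch '[{"tx":0,"ty":0,"tz":-15,"ax":0,"ay":0,"az":0},{"tx":0,"ty":0,"tz":-35,"ax":0,"ay":0,"az":0},{"tx":0,"ty":0,"tz":-40,"ax":0,"ay":0,"az":0},{"tx":-4,"ty":-14,"tz":-37,"ax":0,"ay":0,"az":0},{"tx":-10,"ty":-34,"tz":0,"ax":0,"ay":0,"az":0},{"tx":-14,"ty":-47,"tz":0,"ax":0,"ay":0,"az":0},{"tx":-14,"ty":-47,"tz":0,"ax":0,"ay":0,"az":0},{"tx":-14,"ty":-47,"tz":0,"ax":0,"ay":0,"az":0},{"tx":-14,"ty":-47,"tz":0,"ax":0,"ay":0,"az":0},{"tx":-14,"ty":-47,"tz":0,"ax":0,"ay":0,"az":0}]'
python3 -m inch '[{"tx":-14,"ty":-47,"tz":0,"ax":0,"ay":0,"az":0},{"tx":-14,"ty":-47,"tz":0,"ax":0,"ay":0,"az":0},{"tx":-14,"ty":-47,"tz":0,"ax":0,"ay":0,"az":0},{"tx":-14,"ty":-47,"tz":0,"ax":0,"ay":0,"az":0},{"tx":-14,"ty":-47,"tz":0,"ax":0,"ay":0,"az":0},{"tx":-12,"ty":-41,"tz":0,"ax":0,"ay":0,"az":0},{"tx":-6.7,"ty":-20.4,"tz":0,"ax":0,"ay":0,"az":0},{"tx":0,"ty":0,"tz":0,"ax":0,"ay":0,"az":0},{"tx":0,"ty":0,"tz":0,"ax":0,"ay":0,"az":0},{"tx":0,"ty":0,"tz":0,"ax":0,"ay":0,"az":0}]'
python3 - <<'E'
from h import *
plan(.6656,-.2316,.0266,-164.7)
st=read_state();im=snap('wrist','w6')
a=np.linspace(0,6.28,200);c=st['position']
for q,r,z in(((.6656,-.2316),.072,.008),(c,.058,.128)):
  s=w2pix('wrist',np.c_[q[0]+r*np.cos(a),q[1]+r*np.sin(a),0*a+z],st);print(s.min(0),s.max(0))
E
```

```text
time: 14.1
position: [0.502, 0.0291, 0.1494]
orientation: [0.418, -3.113, -0.001]
wrist_force: [0.1, 0.4, -0.8]
opening: 0.0262
time: 15.35
position: [0.6652, -0.231, 0.1497]
orientation: [-0.419, 3.113, 0.0]
wrist_force: [0.7, -0.5, -1.2]
opening: 0.026
phi -164.7 -> -164.7 turn [0.    0.    0.001] shift [ -0.2  -0.6 123.1]
phi -164.7 -> 15.3 turn [-0.     0.    -3.141] shift [  0.2   0.6 123.1]
t 15.35 pos [ 0.6652 -0.231   0.1497] q [-0.05  0.32  0.25 -0.   -1.5  -1.25] open 0.026 F [ 0.7 -0.5 -1.2]
[220.09717042 119.28426631] [425.51574035 317.33788238]
[189.26625887 167.72919463] [458.11912888 411.79096044]
```

View pics/w6.png

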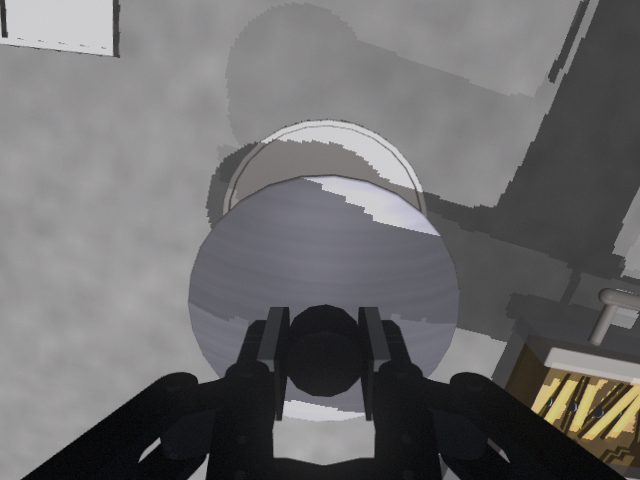

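The lid is held level: edges x 189–459, y 175–420. It sits about 7 px, or 3 mm, toward −tool x from the finger line. The dish rim top at y 120 matches prediction. I'll correct by +3 mm and lower it.

```bash
python3 -m inch '[{"tx":1,"ty":-0.5,"tz":15,"ax":0,"ay":0,"az":0},{"tx":2,"ty":0,"tz":30,"ax":0,"ay":0,"az":0},{"tx":0,"ty":0,"tz":30,"ax":0,"ay":0,"az":0},{"tx":0,"ty":0,"tz":20,"ax":0,"ay":0,"az":0},{"tx":0,"ty":0,"tz":12,"ax":0,"ay":0,"az":0},{"tx":0,"ty":0,"tz":8,"ax":0,"ay":0,"az":0},{"tx":0,"ty":0,"tz":5,"ax":0,"ay":0,"az":0},{"tx":0,"ty":0,"tz":3,"ax":0,"ay":0,"az":0},{"tx":0,"ty":0,"tz":0,"ax":0,"ay":0,"az":0},{"tx":0,"ty":0,"tz":0,"ax":0,"ay":0,"az":0}]'
python3 -m inch '[{"tx":0,"ty":0,"tz":0,"ax":0,"ay":0,"az":0},{"tx":0,"ty":0,"tz":0,"ax":0,"ay":0,"az":0},{"tx":0,"ty":0,"tz":0,"ax":0,"ay":0,"az":0},{"tx":0,"ty":0,"tz":0,"ax":0,"ay":0,"az":0},{"tx":0,"ty":0,"tz":0,"ax":0,"ay":0,"az":0},{"tx":0,"ty":0,"tz":-10,"ax":0,"ay":0,"az":0},{"tx":0,"ty":0,"tz":-30,"ax":0,"ay":0,"az":0},{"tx":0,"ty":0,"tz":-40,"ax":0,"ay":0,"az":0},{"tx":0,"ty":0,"tz":-45,"ax":0,"ay":0,"az":0},{"tx":0,"ty":0,"tz":-45,"ax":0,"ay":0,"az":0}]' 1
python3 -c "
from h import *
plan(.437,.1055,.2,-16)"
```

```text
time: 16.65
position: [0.6629, -0.2331, 0.0268]
orientation: [-0.418, 3.113, -0.0]
wrist_force: [0.6, -0.1, -0.7]
opening: 0.0265
time: 17.9
position: [0.6625, -0.2332, 0.1988]
orientation: [-0.418, 3.113, -0.001]
wrist_force: [0.3, -0.2, 0.8]
opening: 0.0856
phi -164.7 -> -196.0 turn [-0.     0.001  0.546] shift [310.1 263.5  -1.2]
phi -164.7 -> -16.0 turn [-1.000e-03 -0.000e+00 -2.596e+00] shift [-310.1 -263.5   -1.2]
t 17.9 pos [ 0.6625 -0.2332  0.1988] q [-0.05  0.31  0.33  0.   -1.59 -1.25] open 0.0856 F [ 0.3 -0.2  0.8]
```

```bash
python3 -m inch '[{"tx":0,"ty":0,"tz":0,"ax":0,"ay":0,"az":0.182},{"tx":0,"ty":0,"tz":0,"ax":0,"ay":0,"az":0.182},{"tx":0,"ty":0,"tz":0,"ax":0,"ay":0,"az":0.182},{"tx":20,"ty":17,"tz":0,"ax":0,"ay":0,"az":0},{"tx":40,"ty":34,"tz":0,"ax":0,"ay":0,"az":0},{"tx":40,"ty":34,"tz":0,"ax":0,"ay":0,"az":0},{"tx":40,"ty":34,"tz":0,"ax":0,"ay":0,"az":0},{"tx":40,"ty":34,"tz":0,"ax":0,"ay":0,"az":0},{"tx":40,"ty":34,"tz":0,"ax":0,"ay":0,"az":0},{"tx":40,"ty":34,"tz":0,"ax":0,"ay":0,"az":0}]' 1
python3 -m inch '[{"tx":30,"ty":25,"tz":0,"ax":0,"ay":0,"az":0},{"tx":20,"ty":17.5,"tz":0,"ax":0,"ay":0,"az":0},{"tx":0,"ty":0,"tz":0,"ax":0,"ay":0,"az":0},{"tx":0,"ty":0,"tz":0,"ax":0,"ay":0,"az":0},{"tx":0,"ty":0,"tz":0,"ax":0,"ay":0,"az":0},{"tx":0,"ty":0,"tz":0,"ax":0,"ay":0,"az":0},{"tx":0,"ty":0,"tz":0,"ax":0,"ay":0,"az":0},{"tx":0,"ty":0,"tz":0,"ax":0,"ay":0,"az":0},{"tx":0,"ty":0,"tz":0,"ax":0,"ay":0,"az":0},{"tx":0,"ty":0,"tz":0,"ax":0,"ay":0,"az":0}]' 1
python3 - <<'E'
from h import *
plan(.437,.1055,.026,-16)
st=read_state();im=snap('wrist','w7')
print(w2pix('wrist',np.array([[.437,.1055,.085]]),st))
E
```

```text
time: 19.15
position: [0.4726, 0.052, 0.1974]
orientation: [0.437, 3.109, 0.002]
wrist_force: [-0.2, 1.5, 0.2]
opening: 0.0854
time: 20.4
position: [0.4373, 0.1056, 0.1963]
orientation: [-0.437, -3.111, -0.0]
wrist_force: [-0.1, 0.9, -0.1]
opening: 0.0854
phi 164.0 -> 164.0 turn [ 0. -0.  0.] shift [  0.2  -0.2 170.3]
phi 164.0 -> 344.0 turn [ 0.     0.    -3.142] shift [ -0.2   0.2 170.3]
t 20.4 pos [0.4373 0.1056 0.1963] q [ 0.69 -0.38 -0.34 -0.   -1.6  -2.54] open 0.0854 F [-0.1  0.9 -0.1]
[[323.66207879 238.33022276]]
```

View pics/w7.png

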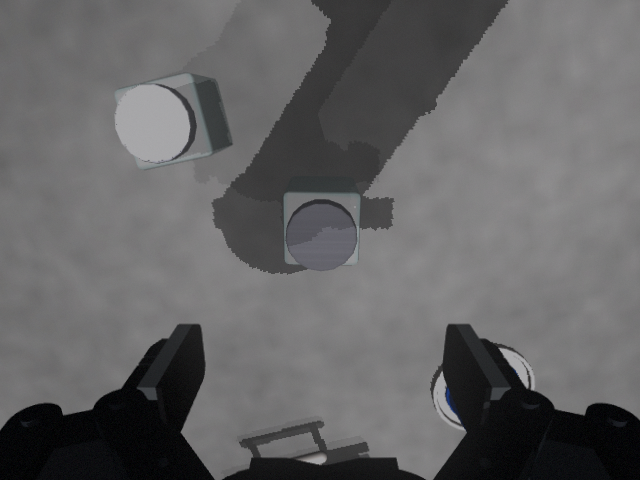

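The jar, aligned with the tool, has its lid at (321,235) against (323.7,238.3) predicted: a correction of about 2 mm. Descending to grip.

```bash
python3 -m inch '[{"tx":2,"ty":-1.5,"tz":20,"ax":0,"ay":0,"az":0},{"tx":0,"ty":0,"tz":35,"ax":0,"ay":0,"az":0},{"tx":0,"ty":0,"tz":35,"ax":0,"ay":0,"az":0},{"tx":0,"ty":0,"tz":30,"ax":0,"ay":0,"az":0},{"tx":0,"ty":0,"tz":25,"ax":0,"ay":0,"az":0},{"tx":0,"ty":0,"tz":15,"ax":0,"ay":0,"az":0},{"tx":0,"ty":0,"tz":9,"ax":0,"ay":0,"az":0},{"tx":0,"ty":0,"tz":0,"ax":0,"ay":0,"az":0},{"tx":0,"ty":0,"tz":0,"ax":0,"ay":0,"az":0},{"tx":0,"ty":0,"tz":0,"ax":0,"ay":0,"az":0}]' 1
python3 -m inch '[{"tx":0,"ty":0,"tz":0,"ax":0,"ay":0,"az":0},{"tx":0,"ty":0,"tz":0,"ax":0,"ay":0,"az":0},{"tx":0,"ty":0,"tz":0,"ax":0,"ay":0,"az":0},{"tx":0,"ty":0,"tz":0,"ax":0,"ay":0,"az":0},{"tx":0,"ty":0,"tz":0,"ax":0,"ay":0,"az":0},{"tx":0,"ty":0,"tz":0,"ax":0,"ay":0,"az":0},{"tx":0,"ty":0,"tz":0,"ax":0,"ay":0,"az":0},{"tx":0,"ty":0,"tz":0,"ax":0,"ay":0,"az":0},{"tx":0,"ty":0,"tz":-15,"ax":0,"ay":0,"az":0},{"tx":0,"ty":0,"tz":-35,"ax":0,"ay":0,"az":0}]' -1
python3 -c "
from h import *
plan(.5606,-.4331,.2,8)"
```

```text
time: 21.7
position: [0.4353, 0.105, 0.0281]
orientation: [0.437, 3.11, 0.001]
wrist_force: [-0.4, -0.8, 0.4]
opening: 0.085
time: 22.95
position: [0.4332, 0.1039, 0.0759]
orientation: [-0.437, -3.106, 0.005]
wrist_force: [0.6, 0.3, -1.1]
opening: 0.0512
phi 164.0 -> 188.0 turn [-0.003 -0.005 -0.419] shift [ -51.5 -549.5 -124.1]
phi 164.0 -> 8.0 turn [-0.007  0.004  2.722] shift [  51.5  549.5 -124.1]
t 22.95 pos [0.4332 0.1039 0.0759] q [ 0.69 -0.36 -0.55 -0.   -1.38 -2.54] open 0.0512 F [ 0.6  0.3 -1.1]
```

```bash
python3 -m inch '[{"tx":0,"ty":0,"tz":-40,"ax":0,"ay":0,"az":-0.14},{"tx":0,"ty":0,"tz":-40,"ax":0,"ay":0,"az":-0.14},{"tx":0,"ty":0,"tz":-35,"ax":0,"ay":0,"az":-0.139},{"tx":-2,"ty":-20,"tz":-10,"ax":0,"ay":0,"az":0},{"tx":-4,"ty":-40,"tz":0,"ax":0,"ay":0,"az":0},{"tx":-4,"ty":-46,"tz":0,"ax":0,"ay":0,"az":0},{"tx":-4,"ty":-46,"tz":0,"ax":0,"ay":0,"az":0},{"tx":-4,"ty":-46,"tz":0,"ax":0,"ay":0,"az":0},{"tx":-4,"ty":-46,"tz":0,"ax":0,"ay":0,"az":0},{"tx":-4,"ty":-46,"tz":0,"ax":0,"ay":0,"az":0}]'
python3 -m inch '[{"tx":-5,"ty":-46,"tz":0,"ax":0,"ay":0,"az":0},{"tx":-5,"ty":-46,"tz":0,"ax":0,"ay":0,"az":0},{"tx":-5,"ty":-46,"tz":0,"ax":0,"ay":0,"az":0},{"tx":-5,"ty":-46,"tz":0,"ax":0,"ay":0,"az":0},{"tx":-5,"ty":-46,"tz":0,"ax":0,"ay":0,"az":0},{"tx":0,"ty":-29,"tz":40,"ax":0,"ay":0,"az":0},{"tx":0,"ty":0,"tz":30,"ax":0,"ay":0,"az":0},{"tx":0,"ty":0,"tz":0,"ax":0,"ay":0,"az":0},{"tx":0,"ty":0,"tz":0,"ax":0,"ay":0,"az":0},{"tx":0,"ty":0,"tz":0,"ax":0,"ay":0,"az":0}]'
python3 - <<'E'
from h import *
plan(.5606,-.4331,.032,8)
st=read_state();im=snap('wrist','w8')
a=np.radians(8);u=np.array([np.cos(a),np.sin(a)]);v=np.array([-u[1],u[0]])
P=np.array([[*(np.array([.5606,-.4331])+.038*(i*u+j*v)),.008] for i,j in((1,1),(1,-1),(-1,-1),(-1,1))])
print(w2pix('wrist',P,st).round())
c=st['position']; print(w2pix('wrist',np.array([[c[0],c[1],c[2]-.028+.085]]),st))
P=np.array([[*(c[:2]+.026*(i*u+j*v)),c[2]-.028] for i,j in((1,1),(1,-1),(-1,-1),(-1,1))]);print(w2pix('wrist',P,st).round())
E
```

```text
time: 24.2
position: [0.5007, -0.1802, 0.202]
orientation: [0.219, -3.133, -0.001]
wrist_force: [0.9, 0.4, -1.9]
opening: 0.0517
time: 25.45
position: [0.5627, -0.4319, 0.135]
orientation: [-0.22, 3.131, -0.003]
wrist_force: [1.3, -0.9, -1.4]
opening: 0.0516
phi -172.0 -> -172.0 turn [-0.002  0.003  0.001] shift [  2.3  -0.9 103. ]
phi -172.0 -> 8.0 turn [-4.000e-03 -3.000e-03 -3.141e+00] shift [ -2.3   0.9 103. ]
t 25.45 pos [ 0.5627 -0.4319  0.135 ] q [-0.37  0.33  0.24  0.   -1.48 -1.06] open 0.0516 F [ 1.3 -0.9 -1.4]
[[377. 280.]
 [268. 280.]
 [263. 171.]
 [382. 171.]]
[[323.34952513 440.56673723]]
[[380. 347.]
 [268. 346.]
 [263. 241.]
 [385. 241.]]
```

View pics/w8.png

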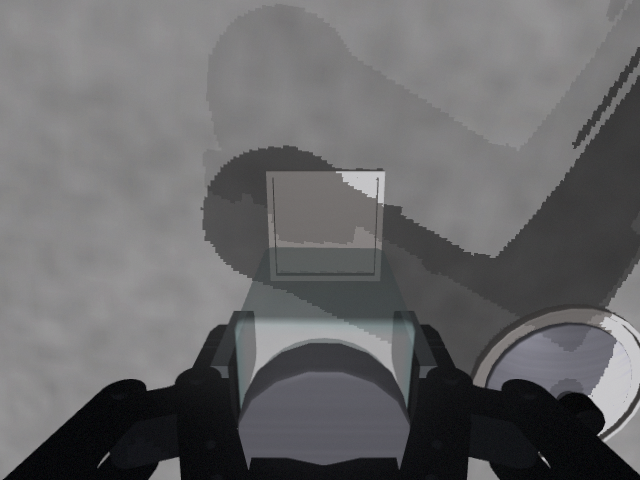

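The dish corners are at (266,171), (385,171) and (381,280), about 3 px right of prediction. The jar's lower edge at y≈248 is 7 px below prediction, so the jar sits 3 mm toward −tool x. I'll correct tx +5, ty +0.5 and lower it.

```bash
python3 -m inch '[{"tx":2,"ty":0.5,"tz":10,"ax":0,"ay":0,"az":0},{"tx":3,"ty":0,"tz":25,"ax":0,"ay":0,"az":0},{"tx":0,"ty":0,"tz":25,"ax":0,"ay":0,"az":0},{"tx":0,"ty":0,"tz":15,"ax":0,"ay":0,"az":0},{"tx":0,"ty":0,"tz":10,"ax":0,"ay":0,"az":0},{"tx":0,"ty":0,"tz":8,"ax":0,"ay":0,"az":0},{"tx":0,"ty":0,"tz":5,"ax":0,"ay":0,"az":0},{"tx":0,"ty":0,"tz":4,"ax":0,"ay":0,"az":0},{"tx":0,"ty":0,"tz":1,"ax":0,"ay":0,"az":0},{"tx":0,"ty":0,"tz":0,"ax":0,"ay":0,"az":0}]'
python3 -m inch '[{"tx":0,"ty":0,"tz":0,"ax":0,"ay":0,"az":0},{"tx":0,"ty":0,"tz":0,"ax":0,"ay":0,"az":0},{"tx":0,"ty":0,"tz":0,"ax":0,"ay":0,"az":0},{"tx":0,"ty":0,"tz":0,"ax":0,"ay":0,"az":0},{"tx":0,"ty":0,"tz":0,"ax":0,"ay":0,"az":0},{"tx":0,"ty":0,"tz":-10,"ax":0,"ay":0,"az":0},{"tx":0,"ty":0,"tz":-30,"ax":0,"ay":0,"az":0},{"tx":0,"ty":0,"tz":-40,"ax":0,"ay":0,"az":0},{"tx":0,"ty":0,"tz":-45,"ax":0,"ay":0,"az":0},{"tx":0,"ty":0,"tz":-45,"ax":0,"ay":0,"az":0}]' 1
python3 -c "
from h import *
plan(.5595,.411,.2,-19)"
```

```text
time: 26.75
position: [0.5573, -0.4323, 0.0308]
orientation: [-0.22, 3.133, -0.002]
wrist_force: [-1.5, 1.7, 5.9]
opening: 0.0516
time: 28.0
position: [0.5567, -0.4321, 0.2018]
orientation: [-0.219, 3.133, -0.001]
wrist_force: [-0.0, -1.1, -0.1]
opening: 0.0853
phi -172.0 -> -199.0 turn [-0.001  0.001  0.471] shift [271.9 798.1   1.8]
phi -172.0 -> -19.0 turn [-1.00e-03 -1.00e-03 -2.67e+00] shift [-271.9 -798.1    1.8]
t 28.0 pos [ 0.5567 -0.4321  0.2018] q [-0.38  0.32  0.35  0.   -1.6  -1.05] open 0.0853 F [-0.  -1.1 -0.1]
```

```bash
python3 -m inch '[{"tx":0,"ty":0,"tz":0,"ax":0,"ay":0,"az":0.157},{"tx":0,"ty":0,"tz":0,"ax":0,"ay":0,"az":0.157},{"tx":0,"ty":0,"tz":0,"ax":0,"ay":0,"az":0.157},{"tx":9,"ty":26.4,"tz":0,"ax":0,"ay":0,"az":0},{"tx":18,"ty":52.8,"tz":0,"ax":0,"ay":0,"az":0},{"tx":18,"ty":52.8,"tz":0,"ax":0,"ay":0,"az":0},{"tx":18,"ty":52.8,"tz":0,"ax":0,"ay":0,"az":0},{"tx":18,"ty":52.8,"tz":0,"ax":0,"ay":0,"az":0},{"tx":18,"ty":52.8,"tz":0,"ax":0,"ay":0,"az":0},{"tx":18,"ty":52.8,"tz":0,"ax":0,"ay":0,"az":0}]' 1
python3 -m inch '[{"tx":18,"ty":52.8,"tz":0,"ax":0,"ay":0,"az":0},{"tx":18,"ty":52.8,"tz":0,"ax":0,"ay":0,"az":0},{"tx":18,"ty":52.8,"tz":0,"ax":0,"ay":0,"az":0},{"tx":18,"ty":52.8,"tz":0,"ax":0,"ay":0,"az":0},{"tx":18,"ty":52.8,"tz":0,"ax":0,"ay":0,"az":0},{"tx":18,"ty":52.8,"tz":0,"ax":0,"ay":0,"az":0},{"tx":18,"ty":52.8,"tz":0,"ax":0,"ay":0,"az":0},{"tx":18,"ty":52.8,"tz":0,"ax":0,"ay":0,"az":0},{"tx":11,"ty":32.5,"tz":0,"ax":0,"ay":0,"az":0},{"tx":0,"ty":0,"tz":0,"ax":0,"ay":0,"az":0}]' 1
python3 -m inch '[{"tx":0,"ty":0,"tz":0,"ax":0,"ay":0,"az":0},{"tx":0,"ty":0,"tz":0,"ax":0,"ay":0,"az":0},{"tx":0,"ty":0,"tz":0,"ax":0,"ay":0,"az":0},{"tx":0,"ty":0,"tz":0,"ax":0,"ay":0,"az":0},{"tx":0,"ty":0,"tz":0,"ax":0,"ay":0,"az":0},{"tx":0,"ty":0,"tz":0,"ax":0,"ay":0,"az":0},{"tx":0,"ty":0,"tz":0,"ax":0,"ay":0,"az":0},{"tx":0,"ty":0,"tz":0,"ax":0,"ay":0,"az":0},{"tx":0,"ty":0,"tz":0,"ax":0,"ay":0,"az":0},{"tx":0,"ty":0,"tz":0,"ax":0,"ay":0,"az":0}]' 1
python3 - <<'E'
from h import *
plan(.5595,.411,.013,-19)
st=read_state();im=snap('wrist','w9')
print(w2pix('wrist',np.array([[.5595,.411,.042]]),st))
hsv=cv2.cvtColor(im,cv2.COLOR_RGB2HSV)
m=(((hsv[...,0]<8)|(hsv[...,0]>172))&(hsv[...,1]>150)).astype(np.uint8)
c=max(cv2.findContours(m,0,1)[0],key=cv2.contourArea)
w=pix2w('wrist',c[:,0].astype(float),.042,st);print(cv2.boundingRect(c),cv2.minAreaRect((w[:,:2]*1000).astype(np.float32)))
E
```

```text
time: 29.25
position: [0.5577, -0.0678, 0.2005]
orientation: [0.518, 3.097, 0.001]
wrist_force: [0.5, 0.1, 0.4]
opening: 0.0857
time: 30.5
position: [0.5585, 0.4134, 0.1988]
orientation: [-0.514, -3.099, 0.001]
wrist_force: [0.1, -0.3, -0.5]
opening: 0.0851
time: 31.75
position: [0.5592, 0.4112, 0.1993]
orientation: [-0.518, -3.099, -0.0]
wrist_force: [-0.2, -0.2, 0.2]
opening: 0.0855
phi 161.0 -> 161.0 turn [ 0. -0.  0.] shift [ -0.4  -0.  186.3]
phi 161.0 -> 341.0 turn [ 0.     0.    -3.141] shift [  0.4   0.  186.3]
t 31.75 pos [0.5592 0.4112 0.1993] q [ 0.92  0.29  0.31 -0.   -1.59 -2.82] open 0.0855 F [-0.2 -0.2  0.2]
[[323.84311457 219.91171591]]
(300, 149, 60, 130) ((558.381591796875, 415.4130554199219), (42.61381912231445, 97.86714935302734), 70.86038970947266)
```

View pics/w9.png

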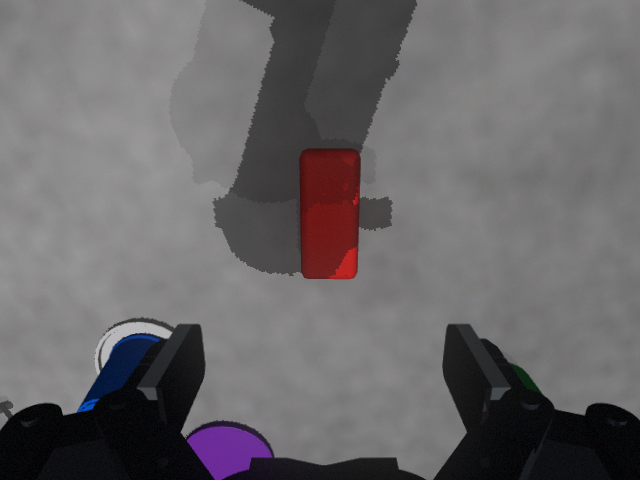

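The red brush is aligned with the tool, at x 300–360, y 149–279, about 4 mm to the +tool-y side. Gripping with that correction.

```bash
python3 -m inch '[{"tx":0,"ty":3.5,"tz":20,"ax":0,"ay":0,"az":0},{"tx":0,"ty":0,"tz":35,"ax":0,"ay":0,"az":0},{"tx":0,"ty":0,"tz":35,"ax":0,"ay":0,"az":0},{"tx":0,"ty":0,"tz":35,"ax":0,"ay":0,"az":0},{"tx":0,"ty":0,"tz":30,"ax":0,"ay":0,"az":0},{"tx":0,"ty":0,"tz":20,"ax":0,"ay":0,"az":0},{"tx":0,"ty":0,"tz":10,"ax":0,"ay":0,"az":0},{"tx":0,"ty":0,"tz":0,"ax":0,"ay":0,"az":0},{"tx":0,"ty":0,"tz":0,"ax":0,"ay":0,"az":0},{"tx":0,"ty":0,"tz":0,"ax":0,"ay":0,"az":0}]' 1
python3 -m inch '[{"tx":0,"ty":0,"tz":0,"ax":0,"ay":0,"az":0},{"tx":0,"ty":0,"tz":0,"ax":0,"ay":0,"az":0},{"tx":0,"ty":0,"tz":0,"ax":0,"ay":0,"az":0},{"tx":0,"ty":0,"tz":0,"ax":0,"ay":0,"az":0},{"tx":0,"ty":0,"tz":0,"ax":0,"ay":0,"az":0},{"tx":0,"ty":0,"tz":0,"ax":0,"ay":0,"az":0},{"tx":0,"ty":0,"tz":0,"ax":0,"ay":0,"az":0},{"tx":0,"ty":0,"tz":0,"ax":0,"ay":0,"az":0},{"tx":0,"ty":0,"tz":0,"ax":0,"ay":0,"az":0},{"tx":0,"ty":0,"tz":0,"ax":0,"ay":0,"az":0}]' -1
python3 -c "
from h import *
plan(.3517,-.3028,.18,-199)
plan(.3517,-.3028,.18,96)"
```

```text
time: 33.05
position: [0.5608, 0.415, 0.0157]
orientation: [0.518, 3.098, 0.003]
wrist_force: [-0.1, -0.4, 0.1]
opening: 0.0855
time: 34.3
position: [0.5605, 0.4147, 0.0148]
orientation: [0.518, 3.098, 0.001]
wrist_force: [-1.7, 0.2, 5.1]
opening: 0.0431
phi 161.0 -> 161.0 turn [0.001 0.    0.001] shift [ -36.2 -746.4 -165.2]
phi 161.0 -> 341.0 turn [-0.000e+00  1.000e-03 -3.141e+00] shift [  36.2  746.4 -165.2]
t 34.3 pos [0.5605 0.4147 0.0148] q [ 0.92  0.37  0.06  0.   -1.26 -2.82] open 0.0431 F [-1.7  0.2  5.1]
phi 161.0 -> 96.0 turn [ 1.000e-03 -0.000e+00  1.135e+00] shift [-691.7 -282.6 -165.2]
phi 161.0 -> 276.0 turn [ 0.000e+00  1.000e-03 -2.007e+00] shift [ 691.7  282.6 -165.2]
t 34.3 pos [0.5605 0.4147 0.0148] q [ 0.92  0.37  0.06  0.   -1.26 -2.82] open 0.0431 F [-1.7  0.2  5.1]
```

```bash
python3 -m inch '[{"tx":0,"ty":0,"tz":-15,"ax":0,"ay":0,"az":0},{"tx":0,"ty":0,"tz":-35,"ax":0,"ay":0,"az":0},{"tx":0,"ty":0,"tz":-40,"ax":0,"ay":0,"az":0},{"tx":0,"ty":0,"tz":-40,"ax":0,"ay":0,"az":0},{"tx":0,"ty":0,"tz":-35,"ax":0,"ay":0,"az":0},{"tx":-1.3,"ty":-26.5,"tz":0,"ax":0,"ay":0,"az":0},{"tx":-2.6,"ty":-53,"tz":0,"ax":0,"ay":0,"az":0},{"tx":-2.6,"ty":-53,"tz":0,"ax":0,"ay":0,"az":0},{"tx":-2.6,"ty":-53,"tz":0,"ax":0,"ay":0,"az":0},{"tx":-2.6,"ty":-53,"tz":0,"ax":0,"ay":0,"az":0}]'
python3 -m inch '[{"tx":-2.6,"ty":-53,"tz":0,"ax":0,"ay":0,"az":0},{"tx":-2.6,"ty":-53,"tz":0,"ax":0,"ay":0,"az":0},{"tx":-2.6,"ty":-53,"tz":0,"ax":0,"ay":0,"az":0},{"tx":-2.6,"ty":-53,"tz":0,"ax":0,"ay":0,"az":0},{"tx":-2.6,"ty":-53,"tz":0,"ax":0,"ay":0,"az":0},{"tx":-2.6,"ty":-53,"tz":0,"ax":0,"ay":0,"az":0},{"tx":-2.6,"ty":-53,"tz":0,"ax":0,"ay":0,"az":0},{"tx":-2.6,"ty":-53,"tz":0,"ax":0,"ay":0,"az":0},{"tx":-2.6,"ty":-53,"tz":0,"ax":0,"ay":0,"az":0},{"tx":-1,"ty":-31,"tz":0,"ax":0,"ay":0,"az":0}]'
python3 -m inch '[{"tx":0,"ty":0,"tz":0,"ax":0,"ay":0,"az":0.162},{"tx":0,"ty":0,"tz":0,"ax":0,"ay":0,"az":0.162},{"tx":0,"ty":0,"tz":20,"ax":0,"ay":0,"az":0.162},{"tx":0,"ty":0,"tz":20,"ax":0,"ay":0,"az":0.162},{"tx":0,"ty":0,"tz":20,"ax":0,"ay":0,"az":0.162},{"tx":0,"ty":0,"tz":20,"ax":0,"ay":0,"az":0.162},{"tx":0,"ty":0,"tz":0,"ax":0,"ay":0,"az":0.162},{"tx":0,"ty":0,"tz":0,"ax":0,"ay":0,"az":0},{"tx":0,"ty":0,"tz":0,"ax":0,"ay":0,"az":0},{"tx":0,"ty":0,"tz":0,"ax":0,"ay":0,"az":0}]'
python3 - <<'E'
from h import *
plan(.3517,-.3028,.0185,96)
st=read_state();im=snap('wrist','w10')
def box(c,ang,l,w,z):
    a=np.radians(ang);u=np.array([np.cos(a),np.sin(a)]);v=np.array([-u[1],u[0]])
    return np.array([[*(np.array(c)+i*l/2*u+j*w/2*v),z] for i,j in((1,1),(1,-1),(-1,-1),(-1,1))])
print(w2pix('wrist',box((.3517,-.3028),96,.128,.072,.008),st).round())
c=st['position'];print(w2pix('wrist',box(c[:2],96,.1,.044,c[2]-.0148+.042),st).round())
E
```

```text
time: 35.55
position: [0.4928, 0.1832, 0.1792]
orientation: [-0.518, -3.098, 0.001]
wrist_force: [0.8, -0.8, -0.4]
opening: 0.0434
time: 36.8
position: [0.3501, -0.305, 0.1792]
orientation: [-0.521, -3.097, -0.001]
wrist_force: [1.2, -0.0, -0.6]
opening: 0.043
time: 38.05
position: [0.3518, -0.3032, 0.0996]
orientation: [2.099, 2.337, 0.0]
wrist_force: [0.7, 0.4, -0.3]
opening: 0.0431
phi 96.1 -> 96.0 turn [0.    0.    0.003] shift [ 0.4 -0.  81.1]
phi 96.1 -> 276.0 turn [-0.     0.    -3.139] shift [-0.4  0.  81.1]
t 38.05 pos [ 0.3518 -0.3032  0.0996] q [-0.27 -0.31 -0.47 -0.   -1.41 -2.76] open 0.0431 F [ 0.7  0.4 -0.3]
[[258. 136.]
 [391. 136.]
 [380. 342.]
 [267. 342.]]
[[248. 219.]
 [403. 219.]
 [385. 485.]
 [264. 485.]]
```

View pics/w10.png

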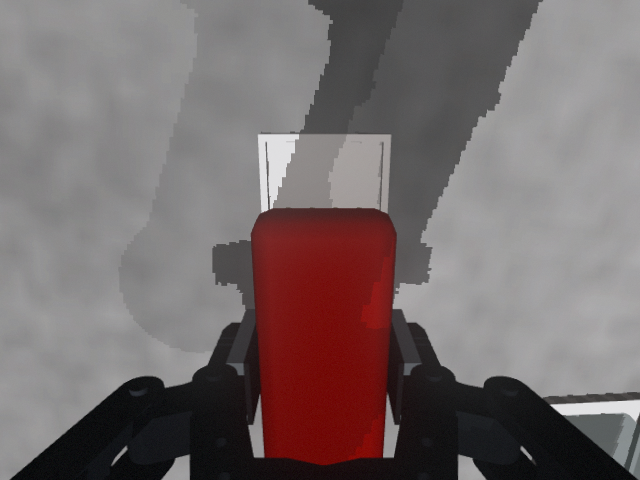

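The dish is where predicted: edges x 258–391, top y 133. The brush end at y 208 is 11 px, or about 3.5 mm, toward +tool x. I'll correct tx −2 and lower it.

```bash
python3 -m inch '[{"tx":-2,"ty":0,"tz":15,"ax":0,"ay":0,"az":0},{"tx":0,"ty":0,"tz":20,"ax":0,"ay":0,"az":0},{"tx":0,"ty":0,"tz":18,"ax":0,"ay":0,"az":0},{"tx":0,"ty":0,"tz":12,"ax":0,"ay":0,"az":0},{"tx":0,"ty":0,"tz":7,"ax":0,"ay":0,"az":0},{"tx":0,"ty":0,"tz":5,"ax":0,"ay":0,"az":0},{"tx":0,"ty":0,"tz":3,"ax":0,"ay":0,"az":0},{"tx":0,"ty":0,"tz":1,"ax":0,"ay":0,"az":0},{"tx":0,"ty":0,"tz":0,"ax":0,"ay":0,"az":0},{"tx":0,"ty":0,"tz":0,"ax":0,"ay":0,"az":0}]'
python3 -m inch '[{"tx":0,"ty":0,"tz":0,"ax":0,"ay":0,"az":0},{"tx":0,"ty":0,"tz":0,"ax":0,"ay":0,"az":0},{"tx":0,"ty":0,"tz":0,"ax":0,"ay":0,"az":0},{"tx":0,"ty":0,"tz":0,"ax":0,"ay":0,"az":0},{"tx":0,"ty":0,"tz":0,"ax":0,"ay":0,"az":0},{"tx":0,"ty":0,"tz":-10,"ax":0,"ay":0,"az":0},{"tx":0,"ty":0,"tz":-30,"ax":0,"ay":0,"az":0},{"tx":0,"ty":0,"tz":-40,"ax":0,"ay":0,"az":0},{"tx":0,"ty":0,"tz":-45,"ax":0,"ay":0,"az":0},{"tx":0,"ty":0,"tz":-45,"ax":0,"ay":0,"az":0}]' 1
python3 -c "
from h import *
plan(.45,-.05,.25,96)"
```

```text
time: 39.35
position: [0.3521, -0.3053, 0.0185]
orientation: [2.101, 2.335, 0.0]
wrist_force: [-0.6, 0.7, -1.3]
opening: 0.0427
time: 40.6
position: [0.3517, -0.3052, 0.1906]
orientation: [2.1, 2.335, 0.0]
wrist_force: [0.8, -0.6, 0.5]
opening: 0.0855
phi 96.1 -> 96.0 turn [0.001 0.001 0.001] shift [243.6 124.4 -59.4]
phi 96.1 -> 276.0 turn [-1.000e-03  1.000e-03 -3.141e+00] shift [-243.6 -124.4  -59.4]
t 40.6 pos [ 0.3517 -0.3052  0.1906] q [-0.28 -0.33 -0.32  0.   -1.58 -2.76] open 0.0855 F [ 0.8 -0.6  0.5]
```

```bash
python3 -m inch '[{"tx":10,"ty":5,"tz":-10,"ax":0,"ay":0,"az":0},{"tx":35,"ty":10,"tz":-10,"ax":0,"ay":0,"az":0},{"tx":40,"ty":10,"tz":-10,"ax":0,"ay":0,"az":0},{"tx":40,"ty":10,"tz":0,"ax":0,"ay":0,"az":0},{"tx":40,"ty":10,"tz":0,"ax":0,"ay":0,"az":0},{"tx":40,"ty":10,"tz":0,"ax":0,"ay":0,"az":0},{"tx":40,"ty":10,"tz":0,"ax":0,"ay":0,"az":0},{"tx":15,"ty":5,"tz":0,"ax":0,"ay":0,"az":0},{"tx":0,"ty":0,"tz":0,"ax":0,"ay":0,"az":0},{"tx":0,"ty":0,"tz":0,"ax":0,"ay":0,"az":0}]' 1
python3 - <<'E'
from h import *
im=snap('top','top1')[:,:,::-1]; s=snap('scene','scene1')[:,:,::-1]
def cr(i,x,y,w,h): return cv2.resize(i[y:y+h,x:x+w],(400,300),interpolation=cv2.INTER_CUBIC)
cv2.imwrite('pics/chk.png',np.vstack([np.hstack([cr(im,380,165,160,120),cr(im,400,280,120,90)]),np.hstack([cr(im,190,165,120,90),cr(s,90,180,240,180)])]))
E
```

```text
time: 41.85
position: [0.3898, -0.1445, 0.2205]
orientation: [-1.931, -2.404, -0.102]
wrist_force: [-0.4, -0.4, 0.7]
opening: 0.0851
```

View pics/chk.png

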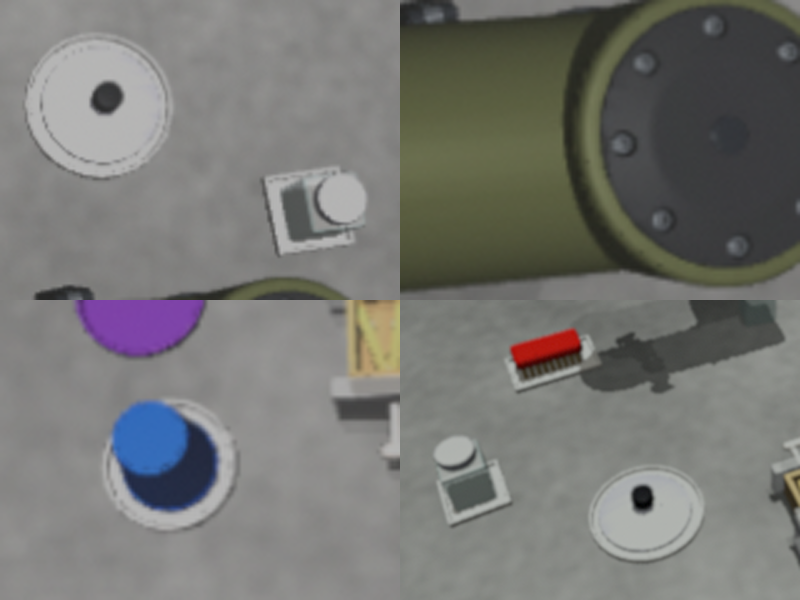

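All four things sit inside their dishes and are level. The arm stalled short, near the last joint's limit, but clear of everything. I'll do a numeric check by projecting the models into the pictures.

```bash
python3 - <<'E'
from h import *
from scipy.optimize import least_squares
st=read_state();print(np.round(st['qpos'],3),np.round(st['joint_velocities'],3))
a=np.linspace(0,2*np.pi,90)
ring=lambda r,z:np.c_[r*np.cos(a),r*np.sin(a),0*a+z]
def bx(l,w,z0,z1,ang):
    t=np.radians(ang);M=np.array([[np.cos(t),-np.sin(t)],[np.sin(t),np.cos(t)]])
    return np.array([[*(M@[i*l/2,j*w/2]),z] for i in(-1,1) for j in(-1,1) for z in(z0,z1)])
def fit(cam,mask,seed,model,dish,name):
    n,l,s,_=cv2.connectedComponentsWithStats(mask.astype(np.uint8)); 
    k=min(range(1,n),key=lambda i:abs(s[i,0]+s[i,2]/2-seed[0])+abs(s[i,1]+s[i,3]/2-seed[1])-(0 if s[i,4]>80 else -999))
    x,y,w,h=s[k,:4]
    def res(q): p=w2pix(cam,model+[q[0],q[1],0]); return [p[:,0].min()-x,p[:,0].max()-x-w+1,p[:,1].min()-y,p[:,1].max()-y-h+1]
    r=least_squares(res,dish,diff_step=1e-3); print(name,'offset mm',((r.x-dish)*1000).round(1),'res px',np.round(r.fun,1))
for cam,f in(('top','top1'),('scene','scene1')):
    hsv=cv2.cvtColor(cv2.imread(f'pics/{f}.png'),cv2.COLOR_BGR2HSV);H,S,V=cv2.split(hsv)
    sd=lambda p:w2pix(cam,np.array([p]))[0]
    fit(cam,(H>100)&(H<130)&(S>120),sd((.6495,.203,.04)),np.vstack([ring(.036,.003),ring(.026,.083)]),np.array([.6495,.203]),cam+' cup')
    fit(cam,V<70,sd((.6656,-.2316,.036)),np.vstack([ring(.014,.026),ring(.014,.047)]),np.array([.6656,-.2316]),cam+' lid knob')
    fit(cam,((H<8)|(H>172))&(S>150),sd((.3517,-.3028,.035)),bx(.1,.044,.025,.045,96),np.array([.3517,-.3028]),cam+' brush (scene only)')
im=cv2.imread('pics/top1.png')
print('jar lid',pix2w('top',[(380+340*.4,165+199*.4)],.088))
E
```

```text
[ 0.055 -0.437 -0.315 -0.087 -1.689 -2.99 ] [ 0.    -0.002  0.001 -0.001 -0.     0.   ]
top cup offset mm [0.7 0.1] res px [-1.7  1.8 -1.3  1.4]
top lid knob offset mm [-2.1 -0.7] res px [-1.8  1.8 -1.9  1.9]Traceback (most recent call last):
  File "<stdin>", line 20, in <module>
  File "<stdin>", line 11, in fit
ValueError: min() iterable argument is empty
```

```bash
python3 -m inch '[{"tx":0,"ty":0,"tz":0,"ax":0,"ay":0,"az":-0.1},{"tx":0,"ty":0,"tz":0,"ax":0,"ay":0,"az":-0.1},{"tx":0,"ty":0,"tz":0,"ax":0,"ay":0,"az":-0.1},{"tx":0,"ty":0,"tz":0,"ax":0,"ay":0,"az":-0.1},{"tx":0,"ty":0,"tz":0,"ax":0,"ay":0,"az":0},{"tx":0,"ty":0,"tz":0,"ax":0,"ay":0,"az":0},{"tx":0,"ty":0,"tz":0,"ax":0,"ay":0,"az":0},{"tx":0,"ty":0,"tz":0,"ax":0,"ay":0,"az":0},{"tx":0,"ty":0,"tz":0,"ax":0,"ay":0,"az":0},{"tx":0,"ty":0,"tz":0,"ax":0,"ay":0,"az":0}]' 1
python3 - <<'E'
from h import *
print(np.round(read_state()['qpos'],3))
print('jar lid top',pix2w('top',[(380+340*.4,165+199*.4)],.088),'scene',pix2w('scene',[(90+455*.6,180+152*.6)],.088)*0+pix2w('scene',[(90+55*.6,180+152*.6)],.088))
hsv=cv2.cvtColor(cv2.imread('pics/scene1.png'),cv2.COLOR_BGR2HSV);H,S,V=cv2.split(hsv)
m=(((H<8)|(H>172))&(S>150)).astype(np.uint8); n,l,s,c=cv2.connectedComponentsWithStats(m)
p=w2pix('scene',np.array([[.3517,-.3028,.038]]))[0]; k=1+np.argmin(np.hypot(*(c[1:]-p).T)); print(s[k],c[k],p)
print('brush at',pix2w('scene',[c[k]],.038), 'handle', pix2w('top',[(323,211)],.04))
a,b=cv2.imread('pics/top0.png'),cv2.imread('pics/top1.png'); print('drawer diff',cv2.absdiff(a,b)[150:215,285:360].mean())
E
```

```text
time: 43.2
position: [0.3899, -0.1442, 0.2206]
orientation: [-1.421, -2.753, -0.118]
wrist_force: [-0.3, -0.5, 1.1]
opening: 0.085
[ 0.056 -0.437 -0.315 -0.087 -1.689 -2.59 ]
jar lid top [[ 0.5568293  -0.43133401  0.088     ]] scene [[ 0.56351936 -0.42834172  0.088     ]]
[157 197  41  24 582] [177.22852234 208.91580756] [177.49670207 208.25565136]
brush at [[ 0.35391545 -0.30375528  0.038     ]] handle [[0.64687005 0.00144403 0.04      ]]
drawer diff 12.155282051282052
```

Cup, lid, jar and brush are all within about 5 mm. The drawer patch differs in brightness, so I'll check it for a shift before handing in.

```bash
python3 - <<'E'
from h import *
a,b=[cv2.imread(f'pics/{n}.png',0) for n in('top0','top1')]
for (x0,y0,x1,y1) in((286,155,358,216),(285,85,355,150)):
    r=cv2.matchTemplate(b[y0-15:y1+15,x0-15:x1+15],a[y0:y1,x0:x1],cv2.TM_CCOEFF_NORMED);v=cv2.minMaxLoc(r);print(round(v[1],3),np.array(v[3])-15)
    print(a[y0:y1,x0:x1].mean(),b[y0:y1,x0:x1].mean())
E
```

```text
1.0 [0 0]
119.1252276867031 131.36589253187614
0.999 [0 0]
144.62131868131868 159.4301098901099
```

The drawer has not moved: zero pixel shift at 1.000 correlation, and the difference is brightness only. Handing in.

```bash
python3 -c "
from bench import *
print(sign_off())"
```

```text
the job is handed in; nothing more can be done
None
```

All four things are in their own dishes and let go, and I handed the job in at about 43 s of the 128 s allowed. The hand-in gives no verdict.

| Thing | Last measured offset from its dish centre | Limit |
|---|---|---|
| Cup (upturned) | about 1 mm | 12 mm |
| Pot lid | about 2 mm | 12 mm |
| Jar | about 4 mm from the top camera, 6 mm from the scene camera | 15 mm |
| Brush | about 2–3 mm | 15 mm |

- **Jar choice:** I took the jar farthest to the left and did not touch the other one.
- **Drawer:** it shows no pixel shift between the first and last top pictures.
- **Checked by eye only:** flatness and the brush's final angle. The arm hid the oblong dish from the top camera, so I checked the brush in the scene view alone. It was set down at the dish's measured 96° heading.
- **Disagreements:** the wrist camera was off by a few mm. The first wrist reading of the cup was up to 10 mm out because the arm was still settling, so I took it again.
- **Slips:** the first move command was refused because its rows lacked some fields. On the last retreat the final joint ran up against its range limit (-2.99 rad), so I turned it back before handing in.

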